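Hold a control unit flush on its spring-probe test jig

ROBOT

A 6-joint arm with a two-finger parallel gripper is mounted at the origin on the work surface. World frame = base frame: x ahead of the robot, y to its left, z up, the work surface at z = 0. Lengths are in m, angles in degrees, forces in N, time in s.
With the tool pointing down it reaches from about 0.25 to 0.725 m from the base axis. Payload 9.7 kg.
Tool frame: the origin (TCP) lies between the finger pads; the fingertips stand 22 mm ahead of it and the grasp point (between the pads) lies 3 mm ahead of it; z points along the fingers, y is the line along which they close (so a half turn about z gives the same grasp; the last joint's range is limited). The gripper opens to 85 mm and grips with 20 to 120 N. Pads are 22 mm wide; open, the fingers measure 114 mm over their backs; the gripper's body (76 mm by 85 mm) begins 54 mm behind the grasp point. The pads swing forward as they close: fully open they stand 13 mm farther back than shut.
Start: joints at [65.718, 4.979, 10.078, 95.1, 0, 90], TCP at [0.226, 0.501, 0.253] pointing down, gripper open.
Joint ranges: [-179.16, 179.16], [-48.56, 103.87], [-65.8, 70.77], [-126.05, 130.52], [-82.76, 87.17], [-180, 180]. Speed limits (degrees/s): [127.2, 127.2, 147.25, 180, 180, 180].

INTERFACE

Orientations are given as [roll, pitch, yaw] about the fixed x, y, z axes, in that order (R = Rz(yaw) Ry(pitch) Rx(roll)).
In Python, from workcell import bot, viewer, finder gives the robot as it stands.
- The arm moves only by the tool move_arm, never from a script. Its arguments are lists of equal length, an entry for each row: "offset": the shift along the tool's x, y, z in cm, a list of three; "twist": the turn, a rotation vector about the tool's x, y, z in rad, a list of three; "grip": the opening, from 0 (shut) to 1 (fully open). In form: {"offset": [[x, y, z], ...], "twist": [[ax, ay, az], ...], "grip": [grip, ...]}. A call has 1 to 5 rows; each row shifts and turns the commanded pose from where the row before left it, along the tool's axes as they then stand; what a row does not reach is not made up. A row lasts 1/10 s, in which the tool goes at most 50 mm and 8.59 degrees, less where a joint would pass 70% of its speed; a pose out of reach is approached as far as the arm can. A call is refused whole if a number of a shift passes 5 or a number of a turn 0.15, either way. A call with a gripper value outside its range is refused whole. The fingers move at their own pace and stop on an object; "force" is the grip in N (left out, the last holds). Time passes only in rows, so rows that do not move let the fingers close. It gives the time, the measured TCP pose, the force, the opening and the grip force at its end, in the units of the state.
- bot.get_obs(): the state, without advancing time (a new reading comes with each control period).
- viewer.camera(name): name is "side" or "top"; returns a dict with "color" (384x512x3 uint8, red, green, blue), "depth" (384x512 float32, m along the optical axis (not along the pixel's ray), 0 where there is no reading), "vfov" (degrees; the focal length in pixels is half the picture's height over the tangent of half this angle, whatever the lens; pixels are square), "cx", "cy" (the principal point, pixels), "position" and "attitude" of the camera in the world. Camera axes: x right, y down, z forward; pixel columns grow to the right and rows downward; lengths in m; the calibration is good to about 2 mm. A picture is of the moment at which its call begins.
- bot.job_done(): hands the job in; it is judged then, once.
Trained networks look in a picture, given as the dict that the camera call returned (one of the last four; its "shot" number tells which), for a name from the list of things; names that differ only in an ending like _2 or _b are one class to them, and where a whole thing is asked for, a point or a joint stands for the part that bears it (a point fixed in the world has none). Each returns a list of dicts, best first, with "p" (0 to 1); they miss things now and then, are a little off and sometimes report something else, mostly with a low value. They report only what shows in the picture. A call takes as long as a camera call. They do not tell look-alikes from the thing itself.
- finder.boxes_of(picture, thing): "position" ([column, row] in pixels, amid what is visible of it).
- finder.pinpoint(picture, thing): "position" ([column, row] in pixels: a listed point, or the origin of a listed thing).
The state is a dict: "time": time; "q": joint angles; "qd": joint speeds; "joint_efforts": joint torques, N m; "ee_pos": TCP position; "tcp_rot": TCP orientation; "wrist_force": force on the tool from outside, world axes, zero at the start; "torque": the same for the moment, N m; "opening": finger opening in m; "grasp_force": force on a finger pad.
Only numpy, scipy, OpenCV 4.12 (cv2) and the standard library are available. Lean on these libraries where they do the work, as an engineer would, in place of code of your own. Each camera call takes 0.05 s, during which the arm holds its last target. There are 200 camera calls.

TASK

Seat the aluminium control unit over the two guide pegs of the test jig and let go, then slide the orange spacer flat along the white strip under the end of the unit where the gap is wide enough, all the way in until its upright meets the unit, and let go; do not push it against the black contact block at the other end. Then press the unit down until it lies flush and level on both the contact block and the spacer, firmly but without leaning hard on it, and finish while still holding it pressed for the test. Leave the multimeter, screwdriver and solder spool alone.

Things in the scene. Friction and masses are not known exactly. Their poses are not given: they have to be found in the camera images.
- unit: loose control unit, about 0.35 kg: aluminium plate 150 x 56 x 5 mm (x, y, z), on its middle a case 72 x 56 x 18 mm. The plate's ends are flanges, each with an upright through hole on the long centre line 44 mm from the centre (-x: 10 mm round, +x: slot 11 x 10 mm). Origin: centre of the underside; z up. Either way round fits. Starts flat on the bench, x within 0.4 rad of straight ahead
- unit_top (a point): middle of the unit case's flat top (paper label, dark grooves along x), 23 mm above its underside. The case is grasped across its 56 mm sides
- jig: fixed test jig: grey base plate 250 x 110 x 12 mm (x, y, z); origin: centre of its underside on the bench, z up, x within 0.25 rad of straight ahead. Two upright steel pegs 8 mm thick at x = -44 and +44 mm, y = 0, with cone tips ending 48 mm above the bench; between them an amber probe block 68 x 44 mm, top 22 mm above the bench
- probes (a point): middle of the tips of the jig's six brass spring probes (x = -24, 0, 24, y = -14, 14 mm), 32 mm above the bench. They carry the unit's weight: the seated unit floats with its underside at 32 mm, 6 mm above flush. Pushing it flush takes 4 to 5 N, so holding it firmly means some 10 to 25 N; let go, it springs up. Pushed off centre it tips
- jig_rest (a point): point on the jig's upright middle axis, 26 mm above the bench: here is the centre of the unit's underside when the unit is pressed flush
- contact_block: black block with brass contacts, 66 x 50 x 14 mm, fixed on the jig's base plate at one end (which end varies), centred 85 mm from the jig's centre on its x axis, reaching in to 52 mm. Origin: centre of its underside, 12 mm above the bench; axes parallel to the jig's; top at 26 mm: the hard rest for that end of the unit, 6 mm below the floating unit
- strip: white low strip 66 x 50 x 2 mm fixed on the jig's base plate at the end opposite the contact block, from 52 to 118 mm from the jig's centre. Origin: centre of its underside, 12 mm above the bench, 85 mm from the jig's centre; axes parallel to the jig's; top at 14 mm. Gap between it and the flange above: 18 mm when the unit floats, 12 mm when flush
- spacer: loose orange L-shaped plastic spacer, about 0.07 kg: flat tongue 24 x 24 x 12 mm pointing to its +x, behind it an upright 18 x 24 mm (x, y), 62 mm high. Origin: on the underside below the upright's front face, where the tongue begins; z up. Starts standing on the bench, tongue within 0.4 rad of straight ahead. Fully in, the origin is 75 mm from the jig's axis
- spacer_grip (a point): where to grip the spacer's upright across its 24 mm width: 9 mm behind the spacer's origin, 51 mm above its underside. Finger tips must stay at least 28 mm above its underside to pass over the flange (top of the floating flange: 37 mm above the bench)
- spacer_tip (a point): middle of the tongue's front edge, at the underside, 24 mm along x from the spacer's origin; fully in, it is 3 mm short of the guide peg
- multimeter: bystander: yellow handheld multimeter lying on the bench, 150 x 76 x 40 mm; origin: centre of its underside, x along its length
- screwdriver: bystander: screwdriver 170 mm long lying on the bench; x along it
- solder_spool: bystander: blue spool, 54 mm across, 40 mm high, standing on the bench; origin: centre of its underside
Things that resemble listed ones, but are neither listed nor needed, are in the scene too. Of the things that look like the spacer, take the one that is farthest to the robot's right at the start.

How it is judged:
By the outcome, as a careful person would: the job done as asked, in the order asked, and still so for the second after the job is handed in, while the arm keeps its last pose, push and grip.
It also fails if it takes over 72 s, if anything falls off the work surface, if the arm or the gripper's body presses on something with over 40 N, if the wrist force passes 120 N, or if a joint passes its speed limit or range.

## Working session

There is one attempt and no reset: what is moved stays moved. The work goes in short steps, Python scripts to look and compute and a tool call to move; the robot and the scene stay as the last step left them, time stands still between calls to the robot, and variables do not carry over. Pictures are saved under pics/ and viewed, at most 10 in all, crops included, and the job is handed in when it is done.

Besides the shell and the picture viewer there is one more tool, called after ">>>" by a JSON object that holds its "fn" and its "kwargs". move_arm: Moves the arm, as the interface text tells. Its arguments: {"type":"object","properties":{"offset":{"type":"array","items":{"type":"array","items":{"type":"number"}}},"twist":{"type":"array","items":{"type":"array","items":{"type":"number"}}},"grip":{"type":"array","items":{"type":"number"}},"force":{"type":"number"}},"required":["offset","twist","grip"]}

```bash
mkdir -p pics; cat > h.py <<'E'
import numpy as np, cv2
from scipy.spatial.transform import Rotation as R
from workcell import bot, viewer, finder
def cam(n):
    return viewer.camera(n)
def pose(p):
    a=np.array(p["attitude"],float)
    if a.shape==(3,3): M=a
    elif a.size==4: M=R.from_quat(a).as_matrix()
    else: M=R.from_euler('xyz',a,degrees=True).as_matrix()
    return M,np.array(p["position"],float)
def foc(p): return p["color"].shape[0]/2/np.tan(np.radians(p["vfov"])/2)
def on_z(p,uv,z):
    M,t=pose(p);f=foc(p)
    d=M@np.array([(uv[0]-p["cx"])/f,(uv[1]-p["cy"])/f,1.])
    return t+d*(z-t[2])/d[2]
def cloud(p):
    M,t=pose(p);f=foc(p);h,w=p["depth"].shape
    v,u=np.mgrid[:h,:w];d=p["depth"]
    c=np.stack([(u-p["cx"])/f*d,(v-p["cy"])/f*d,d],-1)
    return c@M.T+t
def px(p,X):
    M,t=pose(p);f=foc(p);c=(np.array(X)-t)@M
    return c[...,0]/c[...,2]*f+p["cx"],c[...,1]/c[...,2]*f+p["cy"]
E
python3 - <<'E'
from h import *
np.set_printoptions(precision=4,suppress=True)
o=bot.get_obs();print({k:np.round(v,3) for k,v in o.items()})
Z=dict(unit_top=.023,unit=0,jig_rest=.026,probes=.032,contact_block=.012,strip=.012,spacer=0,spacer_grip=.051,spacer_tip=0,jig=0,multimeter=0,screwdriver=0,solder_spool=0)
for n in("top","side"):
    p=cam(n);print(n,p["attitude"],p["position"],p["vfov"],p["cx"],p["cy"])
    cv2.imwrite(f"pics/{n}0.png",p["color"][...,::-1])
    for k,z in Z.items():
        for r in finder.pinpoint(p,k)[:4]:
            if r["p"]>.15: print(n,k,round(r["p"],2),np.round(r["position"],1),on_z(p,r["position"],z)[:2])
E
```

```text
{'time': np.float64(0.0), 'q': array([65.716,  5.011, 10.036, 95.101, -0.   , 90.001]), 'qd': array([ 0.04 ,  0.069, -0.   , -0.118, -0.006,  0.078]), 'joint_efforts': array([  0.002, -52.039,  46.481,   0.016,   0.   ,   0.   ]), 'ee_pos': array([0.226, 0.501, 0.253]), 'tcp_rot': array([-179.923,    0.   ,  155.715]), 'wrist_force': array([-0.69 , -0.024,  0.2  ]), 'torque': array([-0.009,  0.018, -0.022]), 'grasp_force': np.float64(0.0), 'opening': np.float64(0.086)}
top [-172.0082   -0.197   -88.5444] [ 0.392  -0.0684  1.1407] 52.900930253956446 260.9517321207993 190.5537008254047
top unit_top 0.8 [133.2 211.6] [0.4778 0.3004]
top unit 0.77 [132.4 210.3] [0.4833 0.3106]
top jig_rest 0.83 [231.8 179.1] [0.5802 0.0179]
top probes 0.95 [227.1 183.4] [0.5661 0.0306]
top contact_block 0.69 [233.5 152. ] [0.6649 0.0168]
top contact_block 0.41 [328.3 211.4] [ 0.4939 -0.2673]
top strip 0.82 [226.9 209.6] [0.4915 0.0301]
top spacer 0.56 [321.8 209.8] [ 0.4992 -0.2502]
top spacer 0.56 [291.3 258.6] [ 0.3543 -0.1618]
top spacer 0.55 [293.3 195. ] [ 0.5413 -0.165 ]
top spacer 0.43 [289.  226.
[... 1377 characters left out ...]
] [ 0.4561 -0.1341]
side spacer 0.54 [198.2 242.5] [ 0.361  -0.1823]
side spacer_grip 0.8 [226.3 219.6] [ 0.4398 -0.1674]
side spacer_grip 0.63 [251.7 235.4] [ 0.4896 -0.2493]
side spacer_grip 0.54 [188.  224.1] [ 0.3398 -0.166 ]
side spacer_tip 0.77 [265.6 247.4] [ 0.5285 -0.2409]
side spacer_tip 0.65 [202.7 236. ] [ 0.3759 -0.1566]
side spacer_tip 0.54 [266.  236.8] [ 0.5409 -0.1972]
side spacer_tip 0.52 [237.5 224.2] [ 0.4777 -0.1232]
side jig 0.85 [263.1 190.6] [0.5932 0.0412]
side multimeter 0.87 [278.9 154.1] [0.7174 0.2905]
side screwdriver 0.77 [344.8 251.2] [ 0.7222 -0.3003]
side solder_spool 0.65 [250.5 236.2] [ 0.5009 -0.1855]
side solder_spool 0.57 [314.  311.8] [ 0.5742 -0.4757]
```

```bash
python3 - <<'E'
import cv2
a=cv2.imread("pics/top0.png")[110:300,90:430];a=cv2.resize(a,None,fx=2.3,fy=2.3,interpolation=cv2.INTER_CUBIC)
cv2.imwrite("pics/a.png",a)
b=cv2.imread("pics/side0.png")[195:275,175:295];cv2.imwrite("pics/b.png",cv2.resize(b,None,fx=6,fy=6,interpolation=cv2.INTER_CUBIC))
E
```

```text
(no output)
```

View pics/a.png

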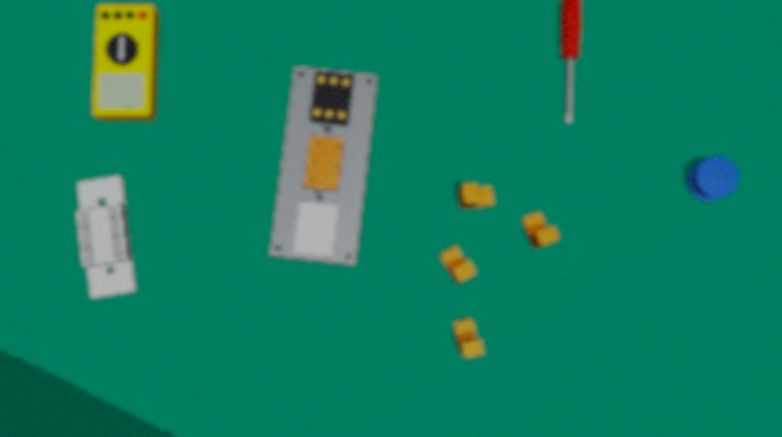

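View pics/b.png

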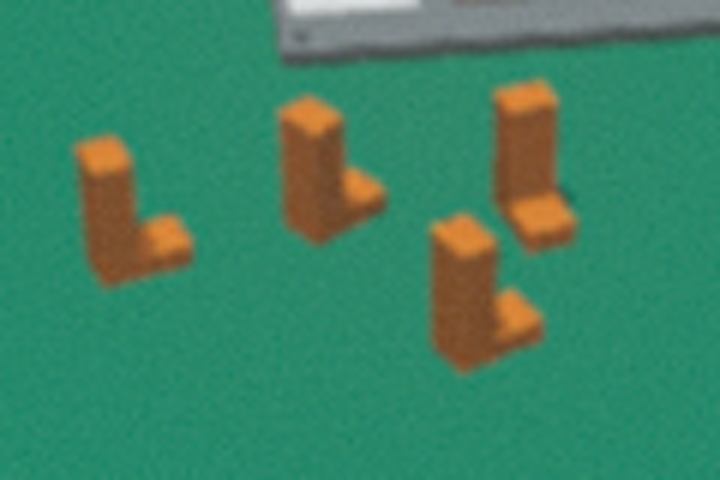

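```bash
cat > meas.py <<'E'
from h import *
np.set_printoptions(precision=4,suppress=True)
def rect(p,c,r,hz,bandz,label):
    # nongreen pixels around c, cast on plane hz
    im=p["color"].astype(int);h,w=im.shape[:2]
    g=(im[...,1]>im[...,0]*1.35+15)
    v,u=np.mgrid[:h,:w];M,t=pose(p);f=foc(p)
    d=np.stack([(u-p["cx"])/f,(v-p["cy"])/f,np.ones((h,w))],-1)@M.T
    X=t+d*((hz-t[2])/d[...,2])[...,None]
    Z=cloud(p)[...,2]
    m=(~g)&(np.hypot(X[...,0]-c[0],X[...,1]-c[1])<r)&(Z>bandz[0])&(Z<bandz[1])
    m8=m.astype(np.uint8);n,l,s,cc=cv2.connectedComponentsWithStats(m8)
    if n<2: print(label,"none");return
    k=1+np.argmax(s[1:,4]);q=X[l==k][:,:2].astype(np.float32)
    (cx,cy),(a,b),th=cv2.minAreaRect(q*1000)
    if a<b:a,b,th=b,a,th+90
    th=(th+90)%180-90
    print(label,len(q),"c",round(cx/1000,4),round(cy/1000,4),"size",round(a,1),round(b,1),"yaw",round(th,2),"medz",round(float(np.median(Z[l==k])),4),"mean",q.mean(0))
E
python3 - <<'E'
from meas import *
p=cam("top");q=cam("side")
for n,x in(("top",p),("side",q)):
    Zc=cloud(x); 
    rect(x,(.578,.023),.16,.012,(-.01,.06),n+" jig")
    rect(x,(.478,.300),.12,.005,(-.01,.06),n+" unit plate")
    rect(x,(.478,.300),.12,.023,(.016,.04),n+" unit case")
    rect(x,(.49,-.25),.05,.062,(.045,.08),n+" spacer top")
    rect(x,(.51,-.245),.05,.012,(.006,.03),n+" tongue")
    rect(x,(.578,.023),.04,.022,(.018,.04),n+" probeblk")
    for c in((.3,.0),(.35,.3)): 
        m=np.hypot(Zc[...,0]-c[0],Zc[...,1]-c[1])<.02; print(n,"bench z",np.median(Zc[m][:,2]),Zc[m][:,2].std(),m.sum())
E
```

```text
top jig 3118 c 0.5767 0.0224 size 250.6 111.0 yaw -4.93 medz 0.0125 mean [0.5746 0.0226]
top unit plate 1100 c 0.477 0.3013 size 153.9 66.1 yaw 11.1 medz 0.0077 mean [0.4768 0.3005]
top unit case 496 c 0.4774 0.2987 size 72.5 58.3 yaw 10.92 medz 0.0225 mean [0.4772 0.2992]
top spacer top 62 c 0.4875 -0.2544 size 26.0 17.6 yaw -70.23 medz 0.0607 mean [ 0.4875 -0.2542]
top tongue 72 c 0.499 -0.2506 size 41.7 24.2 yaw 22.03 medz 0.0115 mean [ 0.5047 -0.2468]
top probeblk 327 c 0.5772 0.0238 size 68.3 43.9 yaw -4.68 medz 0.0215 mean [0.5772 0.0237]
top bench z -0.0006879493755113097 0.0021952328318289153 152
top bench z -0.0002661229595446457 0.0022190337704755883 145
side jig 1634 c 0.5768 0.0189 size 250.4 132.5 yaw -4.79 medz 0.0141 mean [0.5735 0.0126]
side unit plate 452 c 0.4749 0.3129 size 158.1 105.2 yaw 10.58 medz 0.0089 mean [0.4774 0.3057]
side unit case 176 c 0.4781 0.2925 size 76.4 72.1 yaw 10.61 medz 0.0238 mean [0.4778 0.2925]
side spacer top 107 c 0.4861 -0.2677 size 44.3 24.5 yaw 77.4 medz 0.0594 mean [ 0.4863 -0.2677]
side tongue 134 c 0.4981 -0.2496 size 45.2 45.1 yaw -70.11 medz 0.0136 mean [ 0.4983 -0.2558]
side probeblk 192 c 0.5795 0.023 size 71.1 62.1 yaw -12.48 medz 0.0231 mean [0.5789 0.0213]
side bench z 0.0011681826357567981 0.0011277327541094877 75
side bench z 0.001528414426575142 0.0012951280302236122 44
```

```bash
cat > plan.py <<'E'
from h import *
import sys
def plan(tgt,yaw,n,rounds=2,first_rows_rot=None):
    o=bot.get_obs();P=np.array(o["ee_pos"],float);Q=R.from_euler('xyz',o["tcp_rot"],degrees=True)
    T=R.from_euler('xyz',[180,0,yaw],degrees=True);rv=(Q.inv()*T).as_rotvec()
    if abs(rv[2])>3.0: print("near flip",rv)
    O=[];W=[]
    tgt=np.array(tgt,float)
    for i in range(n):
        k=n-i;d=(tgt-P)/k
        off=np.round(Q.inv().apply(d)*100,rounds);w=np.round((Q.inv()*T).as_rotvec()/k,3)
        P=P+Q.apply(off/100);Q=Q*R.from_rotvec(w);O.append(off.tolist());W.append(w.tolist())
    for i in range(0,n,5): print('"offset":',O[i:i+5],' "twist":',W[i:i+5])
    print("from",np.round(o["ee_pos"],4),np.round(o["tcp_rot"],2),"F",np.round(o["wrist_force"],1),"t",round(float(o["time"]),2))
if __name__=="__main__":
    a=[float(x) for x in sys.argv[1:]];plan(a[:3],a[3],int(a[4]))
E
python3 plan.py .4772 .2995 .10 10.9 18
```

```text
"offset": [[-1.73, -0.45, 0.85], [-1.78, -0.2, 0.85], [-1.79, 0.05, 0.85], [-1.76, 0.3, 0.85], [-1.71, 0.54, 0.85]]  "twist": [[-0.0, 0.0, 0.14], [-0.0, 0.0, 0.14], [0.0, 0.0, 0.14], [0.0, 0.0, 0.141], [0.0, 0.0, 0.14]]
"offset": [[-1.61, 0.77, 0.85], [-1.49, 0.99, 0.85], [-1.34, 1.19, 0.85], [-1.15, 1.37, 0.85], [-0.95, 1.52, 0.85]]  "twist": [[0.0, 0.0, 0.141], [0.0, 0.0, 0.14], [0.0, 0.0, 0.141], [0.0, 0.0, 0.14], [0.0, 0.0, 0.141]]
"offset": [[-0.73, 1.63, 0.85], [-0.49, 1.72, 0.85], [-0.25, 1.77, 0.85], [0.0, 1.79, 0.86], [0.25, 1.77, 0.85]]  "twist": [[0.0, 0.0, 0.14], [0.0, 0.0, 0.141], [0.0, 0.0, 0.14], [0.0, 0.0, 0.141], [0.0, 0.0, 0.14]]
"offset": [[0.5, 1.72, 0.86], [0.74, 1.63, 0.85], [0.95, 1.52, 0.86]]  "twist": [[0.0, 0.0, 0.141], [0.0, 0.0, 0.14], [0.0, 0.0, 0.141]]
from [0.2262 0.5013 0.2533] [-180.      0.    155.72] F [ 1.  -0.3  0.9] t 1.5
```

>>> {"fn": "move_arm", "kwargs": {"offset": [[-1.73,-0.45,0.85],[-1.78,-0.2,0.85],[-1.79,0.05,0.85],[-1.76,0.3,0.85],[-1.71,0.54,0.85]], "twist": [[0,0,0.14],[0,0,0.14],[0,0,0.14],[0,0,0.14],[0,0,0.14]], "grip": [1,1,1,1,1]}}

```text
time: 2.0
ee_pos: [0.2964, 0.4448, 0.2105]
tcp_rot: [180.0, -0.0, 115.3]
wrist_force: [0.3, -0.8, 0.4]
opening: 0.0854
grasp_force: 0.0
```

>>> {"fn": "move_arm", "kwargs": {"offset": [[-1.61,0.77,0.85],[-1.49,0.99,0.85],[-1.34,1.19,0.85],[-1.15,1.37,0.85],[-0.95,1.52,0.85]], "twist": [[0,0,0.14],[0,0,0.14],[0,0,0.14],[0,0,0.14],[0,0,0.14]], "grip": [1,1,1,1,1]}}

```text
time: 2.5
ee_pos: [0.3663, 0.3889, 0.168]
tcp_rot: [180.0, -0.0, 75.2]
wrist_force: [-0.4, 0.4, 1.3]
opening: 0.0853
grasp_force: 0.0
```

>>> {"fn": "move_arm", "kwargs": {"offset": [[-0.73,1.63,0.85],[-0.49,1.72,0.85],[-0.25,1.77,0.85],[0,1.79,0.85],[0.25,1.77,0.85]], "twist": [[0,0,0.14],[0,0,0.14],[0,0,0.14],[0,0,0.14],[0,0,0.14]], "grip": [1,1,1,1,1]}}

```text
time: 3.0
ee_pos: [0.4418, 0.3257, 0.1255]
tcp_rot: [-179.6, -0.0, 36.2]
wrist_force: [0.7, -0.6, -0.7]
opening: 0.0854
grasp_force: 0.0
```

>>> {"fn": "move_arm", "kwargs": {"offset": [[0.5,1.72,0.85],[0.74,1.63,0.85],[0.95,1.52,0.85],[0,0,0],[0,0,0]], "twist": [[0,0,0.14],[0,0,0.14],[0,0,0.14],[0,0,0],[0,0,0]], "grip": [1,1,1,1,1]}}

```text
time: 3.5
ee_pos: [0.5245, 0.2126, 0.0984]
tcp_rot: [-175.8, 0.8, 20.2]
wrist_force: [-0.6, -0.1, 0.3]
opening: 0.0852
grasp_force: 0.0
```

```bash
python3 -c "
from h import *
o=bot.get_obs();print({k:np.round(v,3) for k,v in o.items()})"; python3 plan.py .4772 .2995 .10 10.9 5
```

```text
{'time': np.float64(3.5), 'q': array([ 20.112,   7.713,  -4.149,  78.977,   4.206, 179.945]), 'qd': array([ 2.69 , -0.888,  0.133,  0.133,  0.063, -0.017]), 'joint_efforts': array([-2.3430e+00, -5.4073e+01,  4.6161e+01,  5.3000e-02,  1.4100e-01,
        1.0000e-03]), 'ee_pos': array([0.524, 0.213, 0.098]), 'tcp_rot': array([-175.793,    0.835,   20.167]), 'wrist_force': array([-0.56 , -0.057,  0.274]), 'torque': array([-0.038, -0.021,  0.003]), 'grasp_force': np.float64(0.0), 'opening': np.float64(0.085)}
"offset": [[-0.29, -1.95, 0.12], [-0.35, -1.95, 0.09], [-0.41, -1.93, 0.06], [-0.48, -1.92, 0.02], [-0.54, -1.91, -0.0]]  "twist": [[-0.014, 0.004, 0.032], [-0.015, 0.004, 0.032], [-0.014, 0.004, 0.032], [-0.015, 0.004, 0.033], [-0.014, 0.004, 0.032]]
from [0.5245 0.2126 0.0984] [-175.79    0.83   20.17] F [-0.6 -0.1  0.3] t 3.5
```

```bash
python3 plan.py .4772 .2995 .13 105 10
```

```text
"offset": [[-0.15, -1.0, -0.24], [-0.0, -1.01, -0.25], [0.15, -1.0, -0.25], [0.29, -0.96, -0.26], [0.43, -0.91, -0.27]]  "twist": [[-0.007, -0.004, -0.148], [-0.007, -0.004, -0.148], [-0.007, -0.004, -0.148], [-0.007, -0.004, -0.148], [-0.007, -0.004, -0.148]]
"offset": [[0.55, -0.83, -0.28], [0.67, -0.74, -0.29], [0.77, -0.63, -0.3], [0.85, -0.5, -0.3], [0.92, -0.37, -0.31]]  "twist": [[-0.007, -0.004, -0.148], [-0.007, -0.005, -0.148], [-0.007, -0.004, -0.148], [-0.007, -0.005, -0.148], [-0.006, -0.004, -0.148]]
from [0.5245 0.2126 0.0984] [-175.79    0.83   20.17] F [-0.6 -0.1  0.3] t 3.5
```

Then pure turns follow; I correct afterwards.

>>> {"fn": "move_arm", "kwargs": {"offset": [[-0.15,-1.0,-0.24],[0,-1.01,-0.25],[0.15,-1.0,-0.25],[0.29,-0.96,-0.26],[0.43,-0.91,-0.27]], "twist": [[-0.007,-0.004,-0.148],[-0.007,-0.004,-0.148],[-0.007,-0.004,-0.148],[-0.007,-0.004,-0.148],[-0.007,-0.004,-0.148]], "grip": [1,1,1,1,1]}}

```text
time: 4.0
ee_pos: [0.4993, 0.2591, 0.1152]
tcp_rot: [-177.8, -0.5, 63.2]
wrist_force: [0.4, -1.0, -0.3]
opening: 0.0857
grasp_force: 0.0
```

>>> {"fn": "move_arm", "kwargs": {"offset": [[0.55,-0.83,-0.28],[0.67,-0.74,-0.29],[0.77,-0.63,-0.3],[0.85,-0.5,-0.3],[0.92,-0.37,-0.31]], "twist": [[-0.007,-0.004,-0.148],[-0.007,-0.004,-0.148],[-0.007,-0.004,-0.148],[-0.007,-0.004,-0.148],[-0.007,-0.004,-0.148]], "grip": [1,1,1,1,1]}}

```text
time: 4.5
ee_pos: [0.4755, 0.3023, 0.1311]
tcp_rot: [179.8, -0.1, 105.6]
wrist_force: [0.3, -0.3, 0.3]
opening: 0.085
grasp_force: 0.0
```

>>> {"fn": "move_arm", "kwargs": {"offset": [[0,0,0],[0,0,0],[0,0,0],[0,0,0],[0,0,0]], "twist": [[0,0,-0.149],[0,0,-0.149],[0,0,-0.149],[0,0,-0.149],[0,0,-0.149]], "grip": [1,1,1,1,1]}}

```text
time: 5.0
ee_pos: [0.4757, 0.302, 0.131]
tcp_rot: [179.8, 0.0, 148.3]
wrist_force: [-1.2, -0.1, -0.6]
opening: 0.0853
grasp_force: 0.0
```

>>> {"fn": "move_arm", "kwargs": {"offset": [[0,0,0],[0,0,0],[0,0,0],[0,0,0],[0,0,0]], "twist": [[0,0,-0.149],[0,0,-0.149],[0,0,-0.149],[0,0,-0.149],[0,0,-0.149]], "grip": [1,1,1,1,1]}}

```text
time: 5.5
ee_pos: [0.4757, 0.302, 0.131]
tcp_rot: [179.9, 0.2, -169.0]
wrist_force: [-0.0, -1.1, -0.0]
opening: 0.0853
grasp_force: 0.0
```

```bash
python3 plan.py .4772 .2995 .06 190.9 5
```

```text
"offset": [[-0.02, -0.06, 1.42], [-0.02, -0.06, 1.42], [-0.02, -0.06, 1.42], [-0.02, -0.05, 1.42], [-0.01, -0.05, 1.42]]  "twist": [[0.0, 0.001, 0.0], [0.001, 0.0, 0.0], [0.0, 0.001, 0.001], [0.001, 0.0, 0.0], [0.0, 0.001, 0.001]]
from [0.4757 0.302  0.131 ] [ 1.7986e+02  1.6000e-01 -1.6900e+02] F [-0.  -1.1 -0. ] t 5.5
```

>>> {"fn": "move_arm", "kwargs": {"offset": [[-0.02,-0.06,1.42],[-0.02,-0.06,1.42],[-0.02,-0.06,1.42],[-0.02,-0.05,1.42],[-0.01,-0.05,1.42]], "twist": [[0,0.001,0],[0.001,0,0],[0,0.001,0],[0.001,0,0],[0,0.001,0]], "grip": [1,1,1,1,1]}}

```text
time: 6.0
ee_pos: [0.4777, 0.2979, 0.0577]
tcp_rot: [-180.0, -0.1, -169.6]
wrist_force: [-0.1, 0.4, 0.6]
opening: 0.0852
grasp_force: 0.0
```

>>> {"fn": "move_arm", "kwargs": {"offset": [[0,0,0.8],[0,0,0.8],[0,0,0.8],[0,0,0.8],[0,0,0]], "twist": [[0,0,0],[0,0,0],[0,0,0],[0,0,0],[0,0,0]], "grip": [1,1,1,1,1]}}

```text
time: 6.5
ee_pos: [0.4776, 0.2978, 0.0263]
tcp_rot: [-180.0, -0.1, -169.5]
wrist_force: [-0.5, -0.1, 0.1]
opening: 0.0851
grasp_force: 0.0
```

>>> {"fn": "move_arm", "kwargs": {"offset": [[0,0,0],[0,0,0],[0,0,0],[0,0,0],[0,0,0]], "twist": [[0,0,0],[0,0,0],[0,0,0],[0,0,0],[0,0,0]], "grip": [0.5,0.5,0.5,0.5,0.5], "force": 40}}

```text
time: 7.0
ee_pos: [0.4784, 0.2984, 0.0282]
tcp_rot: [180.0, 0.0, -169.5]
wrist_force: [-0.5, -0.5, 5.9]
opening: 0.0547
grasp_force: 44.4
```

>>> {"fn": "move_arm", "kwargs": {"offset": [[0,0,-1],[0,0,-2],[0,0,-2],[0,0,-2],[0,0,-1.5]], "twist": [[0,0,0],[0,0,0],[0,0,0],[0,0,0],[0,0,0]], "grip": [0.5,0.5,0.5,0.5,0.5]}}

```text
time: 7.5
ee_pos: [0.478, 0.298, 0.1137]
tcp_rot: [-180.0, -0.0, -169.5]
wrist_force: [0.4, 1.1, -2.7]
opening: 0.055
grasp_force: 43.5
```

```bash
python3 plan.py .578 .0229 .115 175.15 15
```

```text
"offset": [[-0.32, -1.92, -0.01], [-0.36, -1.92, -0.01], [-0.39, -1.91, -0.01], [-0.43, -1.9, -0.01], [-0.46, -1.9, -0.01]]  "twist": [[-0.0, -0.0, 0.018], [-0.0, -0.0, 0.018], [-0.0, -0.0, 0.018], [-0.0, -0.0, 0.018], [-0.0, -0.0, 0.018]]
"offset": [[-0.49, -1.89, -0.01], [-0.53, -1.88, -0.01], [-0.56, -1.87, -0.01], [-0.59, -1.86, -0.01], [-0.63, -1.85, -0.01]]  "twist": [[-0.0, -0.0, 0.018], [-0.0, -0.0, 0.018], [-0.0, -0.0, 0.018], [-0.0, -0.0, 0.018], [-0.0, -0.0, 0.018]]
"offset": [[-0.66, -1.83, -0.01], [-0.69, -1.82, -0.01], [-0.73, -1.81, -0.0], [-0.76, -1.8, -0.01], [-0.78, -1.79, -0.0]]  "twist": [[-0.0, -0.0, 0.017], [-0.0, -0.0, 0.018], [-0.0, -0.0, 0.017], [-0.0, -0.0, 0.018], [-0.0, -0.001, 0.017]]
from [0.478  0.298  0.1137] [-1.8000e+02 -5.0000e-02 -1.6953e+02] F [ 0.4  1.1 -2.7] t 7.5
```

>>> {"fn": "move_arm", "kwargs": {"offset": [[-0.32,-1.92,-0.01],[-0.36,-1.92,-0.01],[-0.39,-1.91,-0.01],[-0.43,-1.9,-0.01],[-0.46,-1.9,-0.01]], "twist": [[0,0,0.018],[0,0,0.018],[0,0,0.018],[0,0,0.018],[0,0,0.018]], "grip": [0.5,0.5,0.5,0.5,0.5]}}

```text
time: 8.0
ee_pos: [0.5114, 0.2055, 0.1128]
tcp_rot: [-180.0, -0.1, -174.7]
wrist_force: [0.1, -0.9, -2.8]
opening: 0.0547
grasp_force: 43.5
```

>>> {"fn": "move_arm", "kwargs": {"offset": [[-0.49,-1.89,-0.01],[-0.53,-1.88,-0.01],[-0.56,-1.87,-0.01],[-0.59,-1.86,-0.01],[-0.63,-1.85,-0.01]], "twist": [[0,0,0.018],[0,0,0.018],[0,0,0.018],[0,0,0.018],[0,0,0.018]], "grip": [0.5,0.5,0.5,0.5,0.5]}}

```text
time: 8.5
ee_pos: [0.5446, 0.1138, 0.1132]
tcp_rot: [-180.0, -0.1, -179.9]
wrist_force: [0.2, -0.6, -3.5]
opening: 0.055
grasp_force: 43.5
```

>>> {"fn": "move_arm", "kwargs": {"offset": [[-0.66,-1.83,0],[-0.69,-1.82,0],[-0.73,-1.81,0],[-0.76,-1.8,0],[-0.78,-1.79,0]], "twist": [[0,0,0.017],[0,0,0.018],[0,0,0.017],[0,0,0.018],[0,0,0.017]], "grip": [0.5,0.5,0.5,0.5,0.5]}}

```text
time: 9.0
ee_pos: [0.5779, 0.0222, 0.1132]
tcp_rot: [-180.0, -0.1, 175.1]
wrist_force: [-0.3, -0.1, -3.6]
opening: 0.055
grasp_force: 43.5
```

>>> {"fn": "move_arm", "kwargs": {"offset": [[0,0,0],[0,0,0]], "twist": [[0,0,0],[0,0,0]], "grip": [0.5,0.5]}}

```text
time: 9.2
ee_pos: [0.5777, 0.0228, 0.1131]
tcp_rot: [-180.0, -0.1, 175.1]
wrist_force: [0.3, -0.3, -3.1]
opening: 0.0551
grasp_force: 43.6
```

```bash
python3 - <<'E'
from h import *
o=bot.get_obs();print(o["ee_pos"],o["tcp_rot"],o["wrist_force"])
for n in("top","side"):
    p=cam(n);c=p["color"];s=c[130:260,180:290] if n=="top" else c[120:230,190:330]
    cv2.imwrite(f"pics/{n}1.png",c[...,::-1]);cv2.imwrite(f"pics/{n}1c.png",cv2.resize(s[...,::-1],None,fx=4,fy=4,interpolation=cv2.INTER_CUBIC))
    np.savez(f"pics/{n}1.npz",**{k:p[k] for k in("color","depth","vfov","cx","cy","position","attitude")})
E
```

```text
[0.57774334 0.0228307  0.11309524] [-1.79990583e+02 -1.12876165e-01  1.75139314e+02] [ 0.34583502 -0.26020104 -3.12671151]
```

View pics/top1c.png

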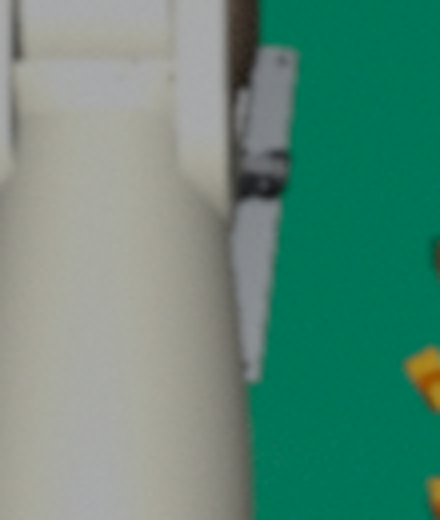

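View pics/side1c.png

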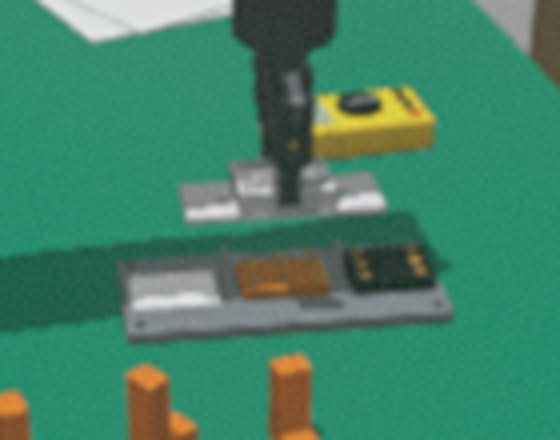

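```bash
python3 - <<'E'
from h import *
np.set_printoptions(precision=2,suppress=True)
p=dict(np.load("pics/side1.npz"))
def W(c,yaw,L):
    y=np.radians(yaw);L=np.array(L,float);return np.array([c[0]+np.cos(y)*L[0]-np.sin(y)*L[1],c[1]+np.sin(y)*L[0]+np.cos(y)*L[1],L[2]])
im=p["color"].copy();S=6;x0,y0=215,135
cr=cv2.resize(im[y0:y0+80,x0:x0+100,::-1],None,fx=S,fy=S,interpolation=cv2.INTER_CUBIC)
def poly(c,yaw,pts,col):
    q=[px(p,W(c,yaw,P)) for P in pts]
    q=np.int32([[(u-x0+.5)*S,(v-y0+.5)*S] for u,v in q]);cv2.polylines(cr,[q],True,col,1)
zu=.085
u=(.5767,.0229)
poly(u,-4.86,[(s*.075,t*.028,zu) for s,t in((-1,-1),(1,-1),(1,1),(-1,1))],(255,0,255))
poly(u,-4.86,[(s*.036,t*.028,zu+.023) for s,t in((-1,-1),(1,-1),(1,1),(-1,1))],(0,255,255))
j=(.577,.023)
poly(j,-4.85,[(s*.125,t*.055,.012) for s,t in((-1,-1),(1,-1),(1,1),(-1,1))],(0,0,255))
poly(j,-4.85,[(s*.034,t*.022,.022) for s,t in((-1,-1),(1,-1),(1,1),(-1,1))],(255,0,0))
for s in(-1,1): poly(j,-4.85,[(s*.044,0,.012),(s*.044,0,.048)],(255,255,255))
poly(j,-4.85,[(s*.085+.0-0,t*.025,.026) for s,t in((.052/.085,-1),(.118/.085,-1),(.118/.085,1),(.052/.085,1))],(255,255,0))
cv2.imwrite("pics/ov.png",cr)
C=cloud(p);d=C.reshape(-1,3);m=(np.abs(d[:,0]-.577)<.1)&(np.abs(d[:,1]-.02)<.05)&(d[:,2]>.06)&(d[:,2]<.12)
print(m.sum(),np.histogram(d[m][:,2],bins=np.arange(.06,.121,.005)))
m2=m&(np.abs(np.abs(d[:,0]-.577)-.058)<.012)&(d[:,2]>.08)&(d[:,2]<.1);
A=d[m2];print(np.linalg.lstsq(np.c_[A[:,0]-.577,A[:,1]-.023,np.ones(len(A))],A[:,2],rcond=None)[0],len(A))
E
```

```text
578 (array([  0,   0,   0,   0,   2,  94, 216,  33,  36, 131,  42,  24]), array([0.06, 0.07, 0.07, 0.08, 0.08, 0.09, 0.09, 0.1 , 0.1 , 0.11, 0.11,
       0.12, 0.12]))
[-0.    0.01  0.09] 160
```

View pics/ov.png

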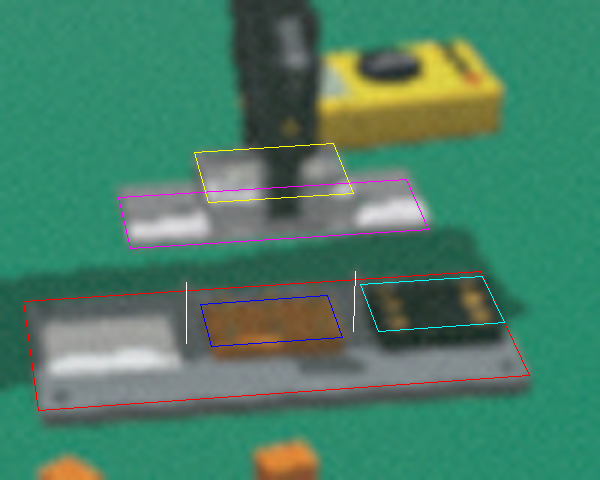

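>>> {"fn": "move_arm", "kwargs": {"offset": [[0,0,1],[0,0,1],[0,0,1],[0,0,0.4],[0,0,0]], "twist": [[0,0,0],[0,0,0],[0,0,0],[0,0,0],[0,0,0]], "grip": [0.5,0.5,0.5,0.5,0.5]}}

```text
time: 9.8
ee_pos: [0.5773, 0.0231, 0.0781]
tcp_rot: [-180.0, -0.2, 175.2]
wrist_force: [1.1, 1.3, -4.0]
opening: 0.055
grasp_force: 43.5
```

>>> {"fn": "move_arm", "kwargs": {"offset": [[0,0,0.2],[0,0,0.2],[0,0,0.2],[0,0,0.1],[0,0,0]], "twist": [[0,0,0],[0,0,0],[0,0,0],[0,0,0],[0,0,0]], "grip": [0.5,0.5,0.5,0.5,0.5]}}

```text
time: 10.3
ee_pos: [0.5779, 0.023, 0.0723]
tcp_rot: [-180.0, -0.1, 175.2]
wrist_force: [-1.0, -0.1, -4.5]
opening: 0.0548
grasp_force: 43.5
```

>>> {"fn": "move_arm", "kwargs": {"offset": [[0,0,0.15],[0,0,0.15],[0,0,0.1],[0,0,0.1],[0,0,0]], "twist": [[0,0,0],[0,0,0],[0,0,0],[0,0,0],[0,0,0]], "grip": [0.5,0.5,0.5,0.5,0.5]}}

```text
time: 10.8
ee_pos: [0.5779, 0.023, 0.0672]
tcp_rot: [-180.0, -0.1, 175.2]
wrist_force: [-0.1, 0.0, -3.4]
opening: 0.055
grasp_force: 43.5
```

>>> {"fn": "move_arm", "kwargs": {"offset": [[0,0,0.15],[0,0,0.15],[0,0,0.1],[0,0,0.1],[0,0,0]], "twist": [[0,0,0],[0,0,0],[0,0,0],[0,0,0],[0,0,0]], "grip": [0.5,0.5,0.5,0.5,0.5]}}

```text
time: 11.3
ee_pos: [0.5779, 0.023, 0.0622]
tcp_rot: [-180.0, -0.1, 175.2]
wrist_force: [-0.2, -0.4, -3.9]
opening: 0.0551
grasp_force: 43.5
```

>>> {"fn": "move_arm", "kwargs": {"offset": [[0,0,0.1],[0,0,0.1],[0,0,0.05],[0,0,0],[0,0,0]], "twist": [[0,0,0],[0,0,0],[0,0,0],[0,0,0],[0,0,0]], "grip": [0.5,0.5,0.5,0.5,0.5]}}

```text
time: 11.8
ee_pos: [0.5781, 0.023, 0.0602]
tcp_rot: [-180.0, -0.0, 175.2]
wrist_force: [-1.4, -1.0, 0.3]
opening: 0.0551
grasp_force: 44.0
```

>>> {"fn": "move_arm", "kwargs": {"offset": [[0,0,0],[0,0,0],[0,0,0],[0,0,0],[0,0,-0.5]], "twist": [[0,0,0],[0,0,0],[0,0,0],[0,0,0],[0,0,0]], "grip": [1,1,1,1,1]}}

```text
time: 12.3
ee_pos: [0.5776, 0.023, 0.0644]
tcp_rot: [-180.0, -0.1, 175.2]
wrist_force: [0.0, -0.5, -0.1]
opening: 0.0855
grasp_force: 0.0
```

>>> {"fn": "move_arm", "kwargs": {"offset": [[0,0,-2],[0,0,-3],[0,0,-3],[0,0,0],[0,0,0]], "twist": [[0,0,0],[0,0,0],[0,0,0],[0,0,0],[0,0,0]], "grip": [1,1,1,1,1]}}

```text
time: 12.8
ee_pos: [0.5785, 0.023, 0.1457]
tcp_rot: [180.0, 0.0, 175.2]
wrist_force: [-0.2, -0.2, -0.6]
opening: 0.0852
grasp_force: 0.0
```

```bash
python3 plan.py .4875 -.2543 .145 199.8 10
```

```text
"offset": [[0.67, -2.84, 0.01], [0.8, -2.81, 0.01], [0.91, -2.77, 0.01], [1.03, -2.73, 0.01], [1.15, -2.68, 0.0]]  "twist": [[-0.0, 0.0, -0.043], [-0.0, 0.0, -0.043], [-0.0, 0.0, -0.043], [-0.0, 0.0, -0.043], [-0.0, 0.0, -0.043]]
"offset": [[1.27, -2.63, 0.01], [1.38, -2.58, 0.0], [1.48, -2.51, 0.01], [1.59, -2.45, 0.0], [1.7, -2.37, 0.01]]  "twist": [[-0.0, 0.0, -0.043], [-0.0, 0.0, -0.043], [-0.0, 0.0, -0.043], [-0.0, 0.0, -0.043], [-0.0, 0.001, -0.043]]
from [0.5785 0.023  0.1457] [1.8000e+02 4.0000e-02 1.7518e+02] F [-0.2 -0.2 -0.6] t 12.8
```

>>> {"fn": "move_arm", "kwargs": {"offset": [[0.67,-2.84,0.01],[0.8,-2.81,0.01],[0.91,-2.77,0.01],[1.03,-2.73,0.01],[1.15,-2.68,0]], "twist": [[0,0,-0.043],[0,0,-0.043],[0,0,-0.043],[0,0,-0.043],[0,0,-0.043]], "grip": [1,1,1,1,1]}}

```text
time: 13.3
ee_pos: [0.5315, -0.1165, 0.1432]
tcp_rot: [180.0, -0.2, -172.4]
wrist_force: [1.2, -0.6, -0.1]
opening: 0.0853
grasp_force: 0.0
```

>>> {"fn": "move_arm", "kwargs": {"offset": [[1.27,-2.63,0.01],[1.38,-2.58,0],[1.48,-2.51,0.01],[1.59,-2.45,0],[1.7,-2.37,0.01]], "twist": [[0,0,-0.043],[0,0,-0.043],[0,0,-0.043],[0,0,-0.043],[0,0,-0.043]], "grip": [0.6,0.6,0.6,0.6,0.6]}}

```text
time: 13.8
ee_pos: [0.4861, -0.2551, 0.143]
tcp_rot: [179.9, -0.1, -160.1]
wrist_force: [0.1, 0.2, 0.6]
opening: 0.0513
grasp_force: 0.0
```

>>> {"fn": "move_arm", "kwargs": {"offset": [[0,0,0],[0,0,0]], "twist": [[0,0,0],[0,0,0]], "grip": [0.6,0.6]}}

```text
time: 14.0
ee_pos: [0.4865, -0.2544, 0.1432]
tcp_rot: [179.9, -0.1, -160.3]
wrist_force: [-0.5, -0.1, 1.1]
opening: 0.051
grasp_force: 0.0
```

```bash
python3 - <<'E'
from meas import *
p=cam("side");q=cam("top")
rect(q,(.577,.023),.12,.037,(.03,.048),"top plate")
rect(q,(.577,.023),.06,.055,(.047,.07),"top case")
C=cloud(q).reshape(-1,3)
y=np.radians(-4.85);L=np.c_[(C[:,0]-.577)*np.cos(y)+(C[:,1]-.023)*np.sin(y),-(C[:,0]-.577)*np.sin(y)+(C[:,1]-.023)*np.cos(y),C[:,2]]
for a,b in((-.07,-.05),(-.03,.03),(.05,.07)):
    m=(L[:,0]>a)&(L[:,0]<b)&(abs(L[:,1])<.02);print(a,b,np.median(L[m][:,2]),m.sum())
cv2.imwrite("pics/s2.png",cv2.resize(p["color"][130:240,200:320,::-1],None,fx=5,fy=5,interpolation=cv2.INTER_CUBIC))
rect(q,(.4875,-.2543),.04,.062,(.045,.08),"spacer top")
from plan import plan
plan([.4875,-.2543,.055],199.8,5)
E
```

```text
top plate 273 c 0.5226 0.0291 size 56.6 41.2 yaw 85.42 medz 0.0365 mean [0.5222 0.0288]
top case 494 c 0.5764 0.0243 size 72.5 56.3 yaw -4.3 medz 0.0544 mean [0.5762 0.0244]
-0.07 -0.05 0.03602221947851636 94
-0.03 0.03 0.054523028031736365 291
0.05 0.07 0.03628678549417219 92
spacer top none
"offset": [[-0.01, -0.02, 1.77], [-0.01, -0.02, 1.77], [-0.01, -0.02, 1.77], [-0.0, -0.02, 1.78], [-0.0, -0.02, 1.77]]  "twist": [[0.0, -0.0, 0.0], [0.0, -0.0, 0.0], [0.0, -0.001, 0.0], [0.001, -0.0, 0.0], [0.0, -0.001, 0.0]]
from [ 0.487  -0.2535  0.1436] [ 179.94   -0.09 -160.19] F [ 0.8 -0.5 -0. ] t 14.1
```

View pics/s2.png

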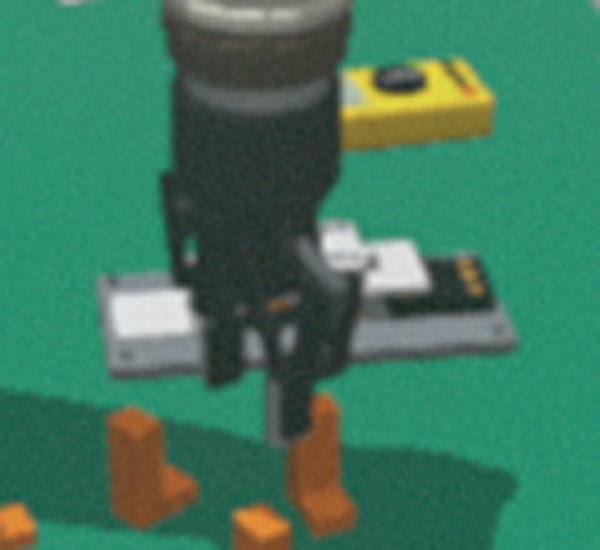

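>>> {"fn": "move_arm", "kwargs": {"offset": [[-0.01,-0.02,1.75],[-0.01,-0.02,1.75],[-0.01,-0.02,1.75],[0,-0.02,1.75],[0,-0.02,1.75]], "twist": [[0,0,0],[0,0,0],[0,0,0],[0,0,0],[0,0,0]], "grip": [0.6,0.6,0.6,0.6,0.6]}}

```text
time: 14.6
ee_pos: [0.4879, -0.2539, 0.0559]
tcp_rot: [180.0, -0.1, -160.1]
wrist_force: [-0.4, -0.5, -0.0]
opening: 0.0513
grasp_force: 0.0
```

>>> {"fn": "move_arm", "kwargs": {"offset": [[0,0,0],[0,0,0],[0,0,0],[0,0,0],[0,0,0]], "twist": [[0,0,0],[0,0,0],[0,0,0],[0,0,0],[0,0,0]], "grip": [0.6,0.2,0.2,0.2,0.2], "force": 30}}

```text
time: 15.1
ee_pos: [0.4882, -0.2551, 0.0579]
tcp_rot: [-180.0, 0.0, -160.2]
wrist_force: [0.1, 2.4, 4.5]
opening: 0.0235
grasp_force: 34.9
```

>>> {"fn": "move_arm", "kwargs": {"offset": [[0,0,-1],[0,0,-2],[0,0,-2],[0,0,-2],[0,0,-1.5]], "twist": [[0,0,0],[0,0,0],[0,0,0],[0,0,0],[0,0,0]], "grip": [0.2,0.2,0.2,0.2,0.2]}}

```text
time: 15.6
ee_pos: [0.4878, -0.2554, 0.1438]
tcp_rot: [-179.9, -0.0, -160.2]
wrist_force: [0.2, 0.3, -1.6]
opening: 0.023
grasp_force: 34.2
```

```bash
python3 plan.py .4634 .0326 .145 175.15 15
```

```text
"offset": [[-0.5, 1.86, -0.01], [-0.44, 1.88, -0.01], [-0.39, 1.89, -0.01], [-0.33, 1.9, -0.01], [-0.28, 1.91, -0.01]]  "twist": [[-0.0, 0.0, 0.029], [-0.0, 0.0, 0.029], [-0.0, 0.0, 0.029], [-0.0, 0.0, 0.029], [-0.0, 0.0, 0.029]]
"offset": [[-0.22, 1.91, -0.01], [-0.17, 1.92, -0.01], [-0.11, 1.92, -0.01], [-0.06, 1.93, -0.01], [-0.01, 1.93, -0.01]]  "twist": [[-0.0, 0.0, 0.029], [-0.0, 0.0, 0.028], [-0.0, 0.0, 0.029], [-0.0, 0.0, 0.028], [-0.0, 0.0, 0.029]]
"offset": [[0.05, 1.92, -0.01], [0.11, 1.92, -0.01], [0.16, 1.92, -0.01], [0.21, 1.91, -0.01], [0.27, 1.91, -0.01]]  "twist": [[-0.0, 0.0, 0.028], [-0.0, 0.0, 0.029], [-0.0, 0.0, 0.028], [-0.0, 0.0, 0.029], [-0.001, 0.0, 0.028]]
from [ 0.4878 -0.2554  0.1438] [-1.7995e+02 -1.0000e-02 -1.6020e+02] F [ 0.2  0.3 -1.6] t 15.6
```

>>> {"fn": "move_arm", "kwargs": {"offset": [[-0.5,1.86,0],[-0.44,1.88,0],[-0.39,1.89,0],[-0.33,1.9,0],[-0.28,1.91,0]], "twist": [[0,0,0.029],[0,0,0.029],[0,0,0.029],[0,0,0.029],[0,0,0.029]], "grip": [0.2,0.2,0.2,0.2,0.2]}}

```text
time: 16.1
ee_pos: [0.4792, -0.1584, 0.1422]
tcp_rot: [-180.0, -0.1, -168.6]
wrist_force: [-0.5, 0.8, -1.0]
opening: 0.0234
grasp_force: 34.2
```

>>> {"fn": "move_arm", "kwargs": {"offset": [[-0.22,1.91,0],[-0.17,1.92,0],[-0.11,1.92,0],[-0.06,1.93,0],[-0.01,1.93,0]], "twist": [[0,0,0.029],[0,0,0.028],[0,0,0.029],[0,0,0.028],[0,0,0.029]], "grip": [0.2,0.2,0.2,0.2,0.2]}}

```text
time: 16.6
ee_pos: [0.4711, -0.0624, 0.1422]
tcp_rot: [-180.0, -0.0, -176.8]
wrist_force: [0.3, 0.1, -1.2]
opening: 0.0234
grasp_force: 34.2
```

>>> {"fn": "move_arm", "kwargs": {"offset": [[0.05,1.92,0],[0.11,1.92,0],[0.16,1.92,0],[0.21,1.91,0],[0.27,1.91,0]], "twist": [[0,0,0.028],[0,0,0.029],[0,0,0.028],[0,0,0.029],[0,0,0.028]], "grip": [0.2,0.2,0.2,0.2,0.2]}}

```text
time: 17.1
ee_pos: [0.4631, 0.0335, 0.1422]
tcp_rot: [-180.0, -0.0, 175.1]
wrist_force: [-0.4, -0.0, -0.6]
opening: 0.0235
grasp_force: 34.2
```

>>> {"fn": "move_arm", "kwargs": {"offset": [[0,0,0],[0,0,0]], "twist": [[0,0,0],[0,0,0]], "grip": [0.2,0.2]}}

```text
time: 17.3
ee_pos: [0.4632, 0.0328, 0.142]
tcp_rot: [-180.0, -0.0, 175.3]
wrist_force: [-0.2, 0.6, -1.2]
opening: 0.0235
grasp_force: 34.3
```

```bash
python3 - <<'E'
from h import *
from plan import plan
np.set_printoptions(precision=4,suppress=True)
plan([.4634,.0326,.088],175.15,5)
p=cam("side")
for k in("spacer","spacer_tip"):
    for r in finder.pinpoint(p,k)[:6]: print(k,r["p"],r["position"],on_z(p,r["position"],.085))
cr=cv2.resize(p["color"][120:220,190:290,::-1],None,fx=6,fy=6,interpolation=cv2.INTER_CUBIC)
o=bot.get_obs();t=o["ee_pos"];y=np.radians(o["tcp_rot"][2]-180)
def W(L): return [t[0]+np.cos(y)*L[0]-np.sin(y)*L[1],t[1]+np.sin(y)*L[0]+np.cos(y)*L[1],t[2]-.058+L[2]]
for pts in([(.033,-.012,0),(-.009,-.012,0),(-.009,-.012,.062),(.009,-.012,.062),(.009,-.012,.012),(.033,-.012,.012)],[(.033,-.012,.012),(.033,.012,.012),(.009,.012,.012),(.009,-.012,.012)]):
    q=np.int32([[(a-190+.5)*6,(b-120+.5)*6] for a,b in (px(p,W(P)) for P in pts)]);cv2.polylines(cr,[q],True,(255,0,255),1)
cv2.imwrite("pics/s3.png",cr)
E
```

```text
"offset": [[-0.0, -0.0, 1.08], [-0.01, -0.0, 1.08], [-0.0, -0.01, 1.08], [-0.01, -0.0, 1.08], [-0.0, -0.01, 1.08]]  "twist": [[-0.0, -0.0, 0.0], [-0.0, -0.0, 0.0], [-0.0, -0.0, 0.001], [-0.0, -0.0, 0.0], [-0.0, -0.001, 0.001]]
from [0.4632 0.0328 0.142 ] [-179.97   -0.05  175.26] F [-0.2  0.6 -1.2] t 17.3
spacer 0.64 [265.3, 232.0] [ 0.5138 -0.2876  0.085 ]
spacer 0.62 [198.0, 239.5] [ 0.3548 -0.2819  0.085 ]
spacer 0.52 [230.4, 232.3] [ 0.4328 -0.2707  0.085 ]
spacer_tip 0.66 [206.5, 235.3] [ 0.376  -0.2701  0.085 ]
spacer_tip 0.58 [267.0, 236.6] [ 0.5132 -0.306   0.085 ]
spacer_tip 0.51 [237.6, 225.1] [ 0.4551 -0.2455  0.085 ]
spacer_tip 0.48 [233.5, 173.0] [0.4952 0.0214 0.085 ]
```

View pics/s3.png

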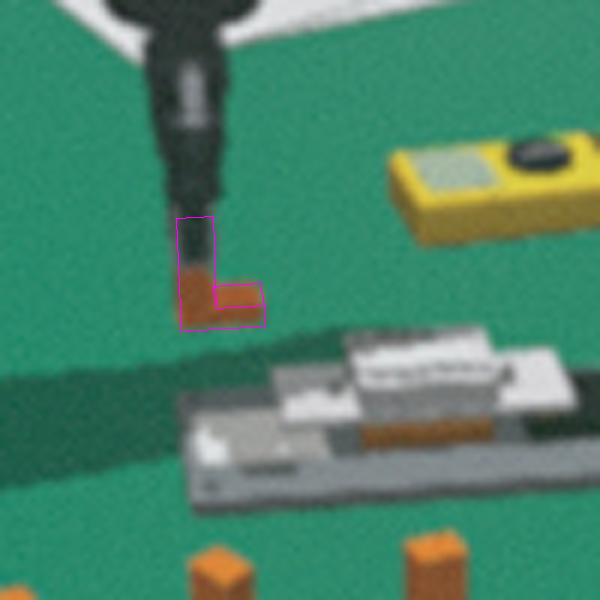

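>>> {"fn": "move_arm", "kwargs": {"offset": [[0,0,1.6],[0,0,1.6],[0,0,1.6],[0,0,1.5],[0,0,0]], "twist": [[0,0,0.001],[0,0,0],[0,0,0.001],[0,0,0],[0,0,0]], "grip": [0.2,0.2,0.2,0.2,0.2]}}

```text
time: 17.95
ee_pos: [0.4621, 0.0323, 0.0768]
tcp_rot: [-180.0, -0.2, 175.0]
wrist_force: [-0.6, 0.7, -0.8]
opening: 0.0231
grasp_force: 34.2
```

>>> {"fn": "move_arm", "kwargs": {"offset": [[0,0,0.15],[0,0,0.15],[0,0,0.1],[0,0,0],[0,0,0]], "twist": [[0,0,0],[0,0,0],[0,0,0],[0,0,0],[0,0,0]], "grip": [0.2,0.2,0.2,0.2,0.2]}}

```text
time: 18.45
ee_pos: [0.4633, 0.0329, 0.075]
tcp_rot: [-180.0, -0.0, 175.1]
wrist_force: [0.1, 0.2, -1.0]
opening: 0.0234
grasp_force: 34.2
```

>>> {"fn": "move_arm", "kwargs": {"offset": [[0,0,0.1],[0,0,0.1],[0,0,0.05],[0,0,0],[0,0,0]], "twist": [[0,0,0],[0,0,0],[0,0,0],[0,0,0],[0,0,0]], "grip": [0.2,0.2,0.2,0.2,0.2]}}

```text
time: 18.95
ee_pos: [0.4631, 0.0328, 0.0723]
tcp_rot: [-180.0, -0.1, 175.1]
wrist_force: [0.1, 0.5, -1.8]
opening: 0.0234
grasp_force: 34.2
```

>>> {"fn": "move_arm", "kwargs": {"offset": [[0,0,0.05],[0,0,0.05],[0,0,0]], "twist": [[0,0,0],[0,0,0],[0,0,0]], "grip": [0.2,0.2,0.2]}}

```text
time: 19.25
ee_pos: [0.4633, 0.0328, 0.0718]
tcp_rot: [-180.0, -0.0, 175.1]
wrist_force: [-2.1, 0.6, 5.0]
opening: 0.0235
grasp_force: 35.0
```

>>> {"fn": "move_arm", "kwargs": {"offset": [[0,0,-0.05],[-0.5,0,0],[-0.5,0,0],[-0.5,0,0],[0,0,0]], "twist": [[0,0,0],[0,0,0],[0,0,0],[0,0,0],[0,0,0]], "grip": [0.2,0.2,0.2,0.2,0.2]}}

```text
time: 19.75
ee_pos: [0.4791, 0.0315, 0.0719]
tcp_rot: [-180.0, -0.0, 175.1]
wrist_force: [1.0, 0.6, 3.3]
opening: 0.0235
grasp_force: 34.8
```

>>> {"fn": "move_arm", "kwargs": {"offset": [[-0.4,0,0],[-0.4,0,0],[-0.3,0,0],[0,0,0],[0,0,0]], "twist": [[0,0,0],[0,0,0],[0,0,0],[0,0,0],[0,0,0]], "grip": [0.2,0.2,0.2,0.2,0.2]}}

```text
time: 20.25
ee_pos: [0.4894, 0.0306, 0.0719]
tcp_rot: [-180.0, -0.0, 175.1]
wrist_force: [-1.8, 0.5, 4.5]
opening: 0.0233
grasp_force: 34.9
```

>>> {"fn": "move_arm", "kwargs": {"offset": [[-0.1,0,0],[-0.1,0,0],[-0.1,0,0],[0,0,0],[0,0,0]], "twist": [[0,0,0],[0,0,0],[0,0,0],[0,0,0],[0,0,0]], "grip": [0.2,0.2,0.2,0.2,0.2]}}

```text
time: 20.75
ee_pos: [0.4919, 0.0304, 0.0719]
tcp_rot: [-180.0, -0.1, 175.1]
wrist_force: [-3.4, 0.4, 5.6]
opening: 0.0235
grasp_force: 35.2
```

>>> {"fn": "move_arm", "kwargs": {"offset": [[-0.05,0,0],[-0.05,0,0],[0,0,0],[0,0,0]], "twist": [[0,0,0],[0,0,0],[0,0,0],[0,0,0]], "grip": [0.2,0.2,0.2,0.2]}}

```text
time: 21.15
ee_pos: [0.4928, 0.0303, 0.0719]
tcp_rot: [-180.0, -0.1, 175.1]
wrist_force: [-3.8, 0.1, 6.2]
opening: 0.0235
grasp_force: 35.2
```

>>> {"fn": "move_arm", "kwargs": {"offset": [[-0.05,0,0],[0,0,0],[0,0,0]], "twist": [[0,0,0],[0,0,0],[0,0,0]], "grip": [0.2,0.2,0.2]}}

```text
time: 21.45
ee_pos: [0.4933, 0.0302, 0.0719]
tcp_rot: [-180.0, -0.1, 175.1]
wrist_force: [-4.2, 1.2, 6.2]
opening: 0.0237
grasp_force: 35.3
```

>>> {"fn": "move_arm", "kwargs": {"offset": [[-0.05,0,0],[0,0,0],[0,0,0]], "twist": [[0,0,0],[0,0,0],[0,0,0]], "grip": [0.2,0.2,0.2]}}

```text
time: 21.75
ee_pos: [0.4938, 0.0302, 0.0718]
tcp_rot: [-180.0, -0.1, 175.1]
wrist_force: [-4.6, 1.1, 6.7]
opening: 0.0232
grasp_force: 35.2
```

```bash
python3 - <<'E'
from meas import *
p=cam("side")
y=np.radians(-4.85)
cr=cv2.resize(p["color"][150:215,200:300,::-1],None,fx=8,fy=8,interpolation=cv2.INTER_CUBIC)
cv2.imwrite("pics/s4.png",cr)
E
```

```text
(no output)
```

View pics/s4.png

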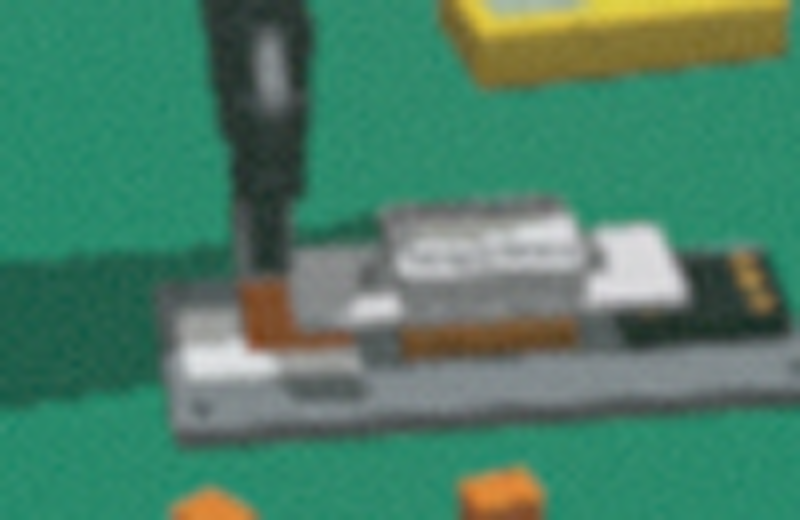

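>>> {"fn": "move_arm", "kwargs": {"offset": [[0,0,-0.03],[-0.05,0,0],[0,0,0],[0,0,0]], "twist": [[0,0,0],[0,0,0],[0,0,0],[0,0,0]], "grip": [0.2,0.2,0.2,0.2]}}

```text
time: 22.2
ee_pos: [0.4945, 0.0301, 0.0719]
tcp_rot: [-180.0, -0.1, 175.1]
wrist_force: [-1.3, 0.7, 2.7]
opening: 0.0231
grasp_force: 34.7
```

>>> {"fn": "move_arm", "kwargs": {"offset": [[-0.05,0,0],[0,0,0],[0,0,0]], "twist": [[0,0,0],[0,0,0],[0,0,0]], "grip": [0.2,0.2,0.2]}}

```text
time: 22.5
ee_pos: [0.4948, 0.0301, 0.0719]
tcp_rot: [-180.0, -0.1, 175.1]
wrist_force: [-4.3, -0.4, 2.6]
opening: 0.0234
grasp_force: 34.7
```

>>> {"fn": "move_arm", "kwargs": {"offset": [[-0.05,0,0],[0,0,0],[0,0,0]], "twist": [[0,0,0],[0,0,0],[0,0,0]], "grip": [0.2,0.2,0.2]}}

```text
time: 22.8
ee_pos: [0.4955, 0.03, 0.0719]
tcp_rot: [-180.0, -0.1, 175.1]
wrist_force: [-2.9, 0.4, 0.7]
opening: 0.0236
grasp_force: 34.6
```

>>> {"fn": "move_arm", "kwargs": {"offset": [[-0.05,0,0],[0,0,0],[0,0,0]], "twist": [[0,0,0],[0,0,0],[0,0,0]], "grip": [0.2,0.2,0.2]}}

```text
time: 23.1
ee_pos: [0.4961, 0.03, 0.0719]
tcp_rot: [-180.0, -0.0, 175.1]
wrist_force: [-1.7, -0.4, -0.8]
opening: 0.0233
grasp_force: 34.3
```

```bash
python3 - <<'E'
from h import *
p=cam("side")
cr=cv2.resize(p["color"][165:205,220:280,::-1],None,fx=12,fy=12,interpolation=cv2.INTER_CUBIC)
cv2.imwrite("pics/s5.png",cr)
o=bot.get_obs();print(o["wrist_force"],o["ee_pos"])
E
```

```text
[-2.35084408  1.51687461 -0.25700367] [0.49611643 0.02995866 0.07193492]
```

View pics/s5.png

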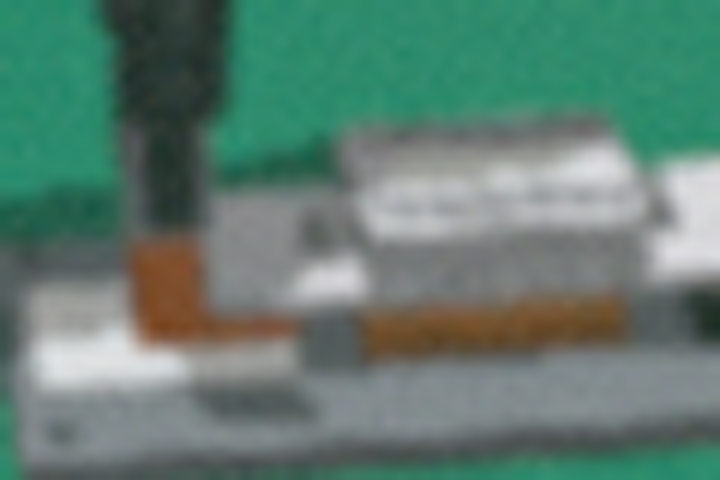

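>>> {"fn": "move_arm", "kwargs": {"offset": [[-0.05,0,0],[0,0,0],[0,0,0]], "twist": [[0,0,0],[0,0,0],[0,0,0]], "grip": [0.2,0.2,0.2]}}

```text
time: 23.45
ee_pos: [0.4964, 0.0299, 0.0719]
tcp_rot: [-180.0, -0.1, 175.1]
wrist_force: [-3.6, 0.7, -0.7]
opening: 0.0233
grasp_force: 34.3
```

>>> {"fn": "move_arm", "kwargs": {"offset": [[-0.05,0,0],[0,0,0],[0,0,0]], "twist": [[0,0,0],[0,0,0],[0,0,0]], "grip": [0.2,0.2,0.2]}}

```text
time: 23.75
ee_pos: [0.4966, 0.0299, 0.0719]
tcp_rot: [-180.0, -0.1, 175.1]
wrist_force: [-6.2, 0.8, 1.6]
opening: 0.0234
grasp_force: 34.5
```

>>> {"fn": "move_arm", "kwargs": {"offset": [[0,0,0],[0,0,0],[0,0,0],[0,0,0],[0,0,0]], "twist": [[0,0,0],[0,0,0],[0,0,0],[0,0,0],[0,0,0]], "grip": [0.6,0.6,0.6,0.6,0.6]}}

```text
time: 24.25
ee_pos: [0.4972, 0.0299, 0.0721]
tcp_rot: [-180.0, -0.0, 175.1]
wrist_force: [-0.5, 0.4, 0.9]
opening: 0.0512
grasp_force: 0.0
```

>>> {"fn": "move_arm", "kwargs": {"offset": [[0,0,-1],[0,0,-2],[0,0,-2],[0,0,-2],[0,0,0]], "twist": [[0,0,0],[0,0,0],[0,0,0],[0,0,0],[0,0,0]], "grip": [0.6,0.6,0.6,0.6,0.6]}}

```text
time: 24.75
ee_pos: [0.4985, 0.03, 0.1455]
tcp_rot: [180.0, 0.2, 175.1]
wrist_force: [0.2, -0.5, -0.0]
opening: 0.0514
grasp_force: 0.0
```

```bash
python3 - <<'E'
from plan import plan
plan([.577,.0235,.142],175.15,5)
E
```

```text
"offset": [[-1.58, 0.01, 0.08], [-1.58, 0.0, 0.07], [-1.57, 0.01, 0.07], [-1.58, 0.0, 0.07], [-1.57, 0.01, 0.08]]  "twist": [[0.0, 0.001, -0.0], [0.0, 0.001, -0.0], [0.0, 0.001, -0.001], [0.0, 0.0, -0.0], [0.0, 0.001, -0.001]]
from [0.4985 0.03   0.1455] [179.97   0.22 175.06] F [ 0.2 -0.5 -0. ] t 24.75
```

>>> {"fn": "move_arm", "kwargs": {"offset": [[-1.58,0.01,0.07],[-1.58,0,0.07],[-1.57,0.01,0.07],[-1.58,0,0.07],[-1.57,0.01,0.07]], "twist": [[0,0,0],[0,0,0],[0,0,0],[0,0,0],[0,0,0]], "grip": [0.3,0.3,0.3,0.3,0.3]}}

```text
time: 25.25
ee_pos: [0.5761, 0.0233, 0.1378]
tcp_rot: [-180.0, -0.1, 175.1]
wrist_force: [-0.4, -1.5, -0.0]
opening: 0.0255
grasp_force: 0.0
```

>>> {"fn": "move_arm", "kwargs": {"offset": [[0,0,1.2],[0,0,1.5],[0,0,1.5],[0,0,1],[0,0,0]], "twist": [[0,0,0],[0,0,0],[0,0,0],[0,0,0],[0,0,0]], "grip": [0.3,0.3,0.3,0.3,0.3]}}

```text
time: 25.75
ee_pos: [0.5741, 0.0234, 0.0842]
tcp_rot: [-180.0, -0.2, 175.1]
wrist_force: [-0.2, 1.0, -0.1]
opening: 0.0253
grasp_force: 0.0
```

```bash
python3 - <<'E'
from plan import plan
plan([.577,.023,.080],175.15,2)
E
```

```text
"offset": [[-0.15, -0.01, 0.21], [-0.14, -0.01, 0.21]]  "twist": [[-0.0, -0.002, -0.001], [-0.001, -0.002, -0.0]]
from [0.5741 0.0234 0.0842] [-179.96   -0.24  175.06] F [-0.2  1.  -0.1] t 25.75
```

>>> {"fn": "move_arm", "kwargs": {"offset": [[-0.15,0,0.2],[-0.1,0,0.2],[0,0,0.1],[0,0,0.1],[0,0,0]], "twist": [[0,-0.002,0],[0,-0.002,0],[0,0,0],[0,0,0],[0,0,0]], "grip": [0.3,0.3,0.3,0.3,0.3]}}

```text
time: 26.25
ee_pos: [0.5782, 0.0232, 0.0806]
tcp_rot: [-180.0, 0.2, 175.1]
wrist_force: [0.7, -0.3, -0.7]
opening: 0.0256
grasp_force: 0.0
```

>>> {"fn": "move_arm", "kwargs": {"offset": [[0,0,0.1],[0,0,0.1],[0,0,0.1],[0,0,0]], "twist": [[0,0,0],[0,0,0],[0,0,0],[0,0,0]], "grip": [0.3,0.3,0.3,0.3]}}

```text
time: 26.65
ee_pos: [0.5781, 0.0232, 0.0773]
tcp_rot: [-180.0, 0.2, 175.1]
wrist_force: [0.3, 0.1, 0.3]
opening: 0.0258
grasp_force: 0.0
```

>>> {"fn": "move_arm", "kwargs": {"offset": [[-0.0,0,0.1],[0,0,0.1],[0,0,0.1],[0,0,0.1],[0,0,0]], "twist": [[0,0.002,0],[0,0,0],[0,0,0],[0,0,0],[0,0,0]], "grip": [0.3,0.3,0.3,0.3,0.3]}}

```text
time: 27.15
ee_pos: [0.5783, 0.0232, 0.0736]
tcp_rot: [-180.0, 0.1, 175.1]
wrist_force: [0.7, 0.1, 3.3]
opening: 0.0258
grasp_force: 1.7
```

>>> {"fn": "move_arm", "kwargs": {"offset": [[0,0,0.1],[0,0,0.1],[0,0,0],[0,0,0]], "twist": [[0,0,0],[0,0,0],[0,0,0],[0,0,0]], "grip": [0.3,0.3,0.3,0.3]}}

```text
time: 27.55
ee_pos: [0.5781, 0.0232, 0.0715]
tcp_rot: [-180.0, 0.1, 175.1]
wrist_force: [0.1, 0.5, 3.1]
opening: 0.0256
grasp_force: 1.9
```

>>> {"fn": "move_arm", "kwargs": {"offset": [[0,0,0.1],[0,0,0.1],[0,0,0],[0,0,0]], "twist": [[0,0,0],[0,0,0],[0,0,0],[0,0,0]], "grip": [0.3,0.3,0.3,0.3]}}

```text
time: 27.95
ee_pos: [0.5781, 0.0232, 0.0709]
tcp_rot: [-180.0, 0.1, 175.1]
wrist_force: [-4.1, -0.1, 15.3]
opening: 0.0258
grasp_force: 7.3
```

>>> {"fn": "move_arm", "kwargs": {"offset": [[0,0,0.05],[0,0,0],[0,0,0]], "twist": [[0,0,0],[0,0,0],[0,0,0]], "grip": [0.3,0.3,0.3]}}

```text
time: 28.25
ee_pos: [0.5781, 0.0232, 0.0708]
tcp_rot: [-180.0, 0.1, 175.1]
wrist_force: [-6.1, -0.3, 18.5]
opening: 0.0259
grasp_force: 9.1
```

```bash
python3 - <<'E'
from meas import *
y=np.radians(-4.85)
for n in("side","top"):
    p=cam(n);C=cloud(p).reshape(-1,3)
    L=np.c_[(C[:,0]-.577)*np.cos(y)+(C[:,1]-.023)*np.sin(y),-(C[:,0]-.577)*np.sin(y)+(C[:,1]-.023)*np.cos(y),C[:,2]]
    for a,b,z in((-.07,-.045,.06),(-.033,-.02,.07),(.02,.033,.07),(.05,.07,.06),(-.092,-.08,.1),(.085,.115,.05),(-.115,-.1,.05)):
        for c,d in((-.022,-.008),(-.007,.007),(.008,.022)):
            m=(L[:,0]>a)&(L[:,0]<b)&(L[:,1]>c)&(L[:,1]<d)&(L[:,2]<z);
            if m.sum()>5:print(n,a,b,c,round(float(np.median(L[m][:,2])),4),m.sum())
    if n=="side": cv2.imwrite("pics/s6.png",cv2.resize(p["color"][150:210,215:305,::-1],None,fx=8,fy=8,interpolation=cv2.INTER_CUBIC))
E
```

```text
side -0.07 -0.045 -0.022 0.0163 36
side -0.07 -0.045 -0.007 0.0323 22
side -0.07 -0.045 0.008 0.0323 16
side -0.033 -0.02 -0.022 0.0346 25
side -0.033 -0.02 -0.007 0.0492 12
side -0.033 -0.02 0.008 0.0507 9
side 0.02 0.033 -0.022 0.0495 18
side 0.02 0.033 -0.007 0.0508 9
side 0.02 0.033 0.008 0.0502 8
side 0.05 0.07 -0.022 0.032 25
side 0.05 0.07 -0.007 0.0317 12
side 0.05 0.07 0.008 0.0322 11
side -0.092 -0.08 -0.022 0.0445 62
side -0.092 -0.08 -0.007 0.054 18
side 0.085 0.115 -0.022 0.0268 23
side 0.085 0.115 -0.007 0.0268 22
side 0.085 0.115 0.008 0.027 23
side -0.115 -0.1 -0.022 0.0152 10
side -0.115 -0.1 -0.007 0.0152 11
side -0.115 -0.1 0.008 0.0151 14
```

View pics/s6.png

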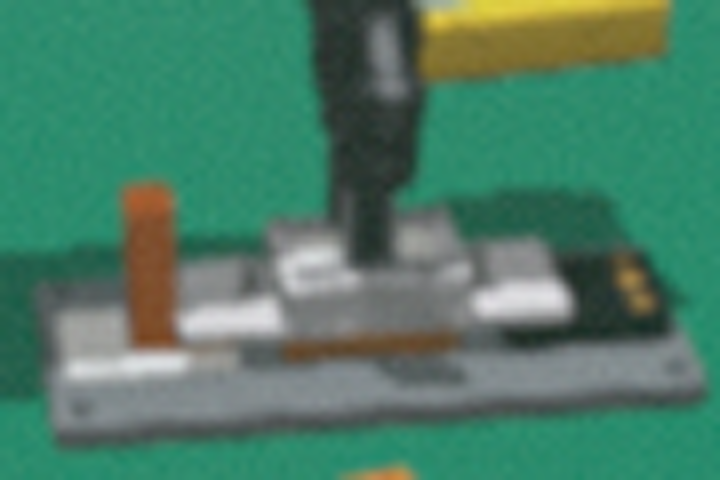

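>>> {"fn": "move_arm", "kwargs": {"offset": [[0,0,0],[0,0,0],[0,0,0],[0,0,0],[0,0,0]], "twist": [[0,0,0],[0,0,0],[0,0,0],[0,0,0],[0,0,0]], "grip": [0.3,0.3,0.3,0.3,0.3]}}

```text
time: 28.85
ee_pos: [0.5781, 0.0232, 0.0708]
tcp_rot: [-180.0, 0.1, 175.1]
wrist_force: [-5.5, -0.4, 18.4]
opening: 0.0253
grasp_force: 9.1
```

```bash
python3 -c "
from workcell import bot
print(bot.job_done())"
```

```text
the job is handed in; nothing more can be done
None
```

The job is handed in: the unit is seated on both guide pegs, the rightmost orange spacer is pushed in until its upright meets the unit, and the arm is holding the unit down flush and level at about 18 N; it took about 29 s.

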